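# Make up a set of three knives in the packing tray

## Robot

A 6-joint arm with a two-finger parallel gripper is mounted at the origin on the work surface. World frame = base frame: x ahead of the robot, y to its left, z up, the work surface at z = 0. Lengths are in m, angles in degrees, forces in N, time in s.
With the tool pointing down it reaches from about 0.25 to 0.725 m from the base axis. Payload 9.7 kg.
Tool frame: the origin (TCP) lies midway between the tips of the shut fingers; the grasp point (between the pads) lies 19 mm behind it; z points along the fingers, y is the line along which they close (so a half turn about z gives the same grasp; the last joint's range is limited). The gripper opens to 85 mm and grips with 20 to 120 N. Pads are 22 mm wide; open, the fingers measure 114 mm over their backs; the gripper's body (76 mm by 85 mm) begins 54 mm behind the grasp point. The pads swing forward as they close: fully open they stand 13 mm farther back than shut.
Start: joints at [68.411, 4.979, 10.078, 95.1, 0, 90], TCP at [0.202, 0.511, 0.231] pointing down, gripper open.
Joint ranges: [-179.16, 179.16], [-48.56, 103.87], [-65.8, 70.77], [-126.05, 130.52], [-82.76, 87.17], [-180, 180]. Speed limits (degrees/s): [127.2, 127.2, 147.25, 180, 180, 180].

## Interface

Orientations are given as [roll, pitch, yaw] about the fixed x, y, z axes, in that order (R = Rz(yaw) Ry(pitch) Rx(roll)).
In Python, from workcell import bot gives the robot as it stands. The module is installed in compiled form; this text tells all that it offers.
- The arm moves only by the tool send_rows, never from a script. Its argument "moves" is one flat list of numbers, 7 for each row, row after row: the shift along the world's x, y, z normalised to -1 to 1, where 1 is 0.025 m, then the turn, a rotation vector about the world's x, y, z normalised to -1 to 1, where 1 is 0.15 rad, then the closure, from -1 (fully open) to 1 (shut), so that 0 is half open. A call has 1 to 8 rows; each row shifts and turns the commanded pose from where the row before left it; what a row does not reach is not made up. A row lasts 1/8 s, in which the tool goes at most 62.5 mm and 10.7 degrees, less where a joint would pass 70% of its speed; a pose out of reach is approached as far as the arm can. A call with a number of a shift or a turn outside -1 to 1 is refused whole. A call with a gripper value outside its range is refused whole. The fingers move at their own pace and stop on an object; "squeeze" is the grip in N (left out, the last holds). Time passes only in rows, so rows that do not move let the fingers close. It gives the time, the measured TCP pose, the force, the opening and the grip force at its end, in the units of the state.
- bot.get_obs(): the state, without advancing time (a new reading comes with each control period).
- bot.camera(name): name is "side" or "top"; returns a dict with "color" (420x560x3 uint8, red, green, blue), "camera_matrix" (3x3 intrinsics, pixels), "D" ([k1, k2, p1, p2, k3] as OpenCV has them; the pictures are not rectified), "R" (3x3) and "t" (3): a world point X has camera coordinates R X + t. Camera axes: x right, y down, z forward; pixel columns grow to the right and rows downward; lengths in m; the calibration is good to about 2 mm. A picture is of the moment at which its call begins. There is no depth.
- bot.job_done(): hands the job in; it is judged then, once.
Trained networks look in the newest picture that a camera, given by its name, has taken for a name from the list of things; names that differ only in an ending like _2 or _b are one class to them, and where a whole thing is asked for, a point or a joint stands for the part that bears it (a point fixed in the world has none). Each returns a list of dicts, best first, with "p" (0 to 1); they miss things now and then, are a little off and sometimes report something else, mostly with a low value. They report only what shows in the picture. A call takes as long as a camera call. They do not tell look-alikes from the thing itself.
- bot.boxes_of(camera, query): "extent" ([left, top, right, bottom] in pixels, round what is visible of it).
- bot.trace(camera, query): "region" (420x560 bool, what is visible of it) and "extent" ([left, top, right, bottom] in pixels, round what is visible of it).
- bot.landmark_of(camera, query): "pixel" ([column, row] in pixels: a listed point, or the origin of a listed thing).
The state is a dict: "time": time; "q": joint angles; "qd": joint speeds; "joint_efforts": joint torques, N m; "ee_pos": TCP position; "tcp_rot": TCP orientation; "wrist_force": force on the tool from outside, world axes, zero at the start; "torque": the same for the moment, N m; "opening": finger opening in m; "grasp_force": force on a finger pad.
Only numpy, scipy, OpenCV 4.12 (cv2) and the standard library are available. Lean on these libraries where they do the work, as an engineer would, in place of code of your own. Each camera call takes 0.05 s, during which the arm holds its last target. There are 200 camera calls.

## Task

Make up the green felt packing tray to a set of exactly three dark-handled knives: one already lies in it, so bring the missing ones over from the plywood drying rack, where they stand leaning. Lay them down flat on the felt beside it without dropping them, side by side and in line with the tray, handles pointing the same way as the first one's, no knife touching another. Leave the spare dark knife and the orange-handled ones leaning in the rack, and do not disturb anything else on the bench.

Things in the scene. Friction and masses are not known exactly. Their poses are not given: they have to be found in the camera images.
- dark_a (a point): Dark knife leaning 35 deg in rack, 198 mm long, 0.09 kg: 8-sided red-brown wood handle 110 long, 24 across flats; 8 brass ferrule; 80 steel blade up to 21 wide, 3 thick, flat in x-y. Point: handle's centre on its axis, 143 from tip, 55 from butt. x: to the butt; z: out of the blade's broad face, upward. It balances 32 mm from the point towards the blade, so laid down it rests on the handle, blade level
- dark_b (a point): Dark knife leaning 35 deg in rack, 198 mm long, 0.09 kg: 8-sided red-brown wood handle 110 long, 24 across flats; 8 brass ferrule; 80 steel blade up to 21 wide, 3 thick, flat in x-y. Point: handle's centre on its axis, 143 from tip, 55 from butt. x: to the butt; z: out of the blade's broad face, upward. It balances 32 mm from the point towards the blade, so laid down it rests on the handle, blade level
- dark_c (a point): Dark knife leaning 35 deg in rack, 198 mm long, 0.09 kg: 8-sided red-brown wood handle 110 long, 24 across flats; 8 brass ferrule; 80 steel blade up to 21 wide, 3 thick, flat in x-y. Point: handle's centre on its axis, 143 from tip, 55 from butt. x: to the butt; z: out of the blade's broad face, upward. It balances 32 mm from the point towards the blade, so laid down it rests on the handle, blade level
- dark_d (a point): The dark-handled knife that already lies flat in the packing tray; same make, point and axes as dark_a. Its handle points to the tray's +x end and it lies 45 to 75 mm to the -y side of the tray's middle, so that all the felt on its +y side is free.
- orange_a (a point): Orange-handled knife, of the same size, make, point and axes as dark_a. Stands in the drying rack among the dark ones; not wanted.
- orange_b (a point): Orange-handled knife, of the same size, make, point and axes as dark_a. Stands in the drying rack among the dark ones; not wanted.
- rack: Fixed plywood drying rack 137 x 320 mm, origin centred under it on the bench. Floor 12 mm up; near wall (-x) 35 high, inner face x = -58, tips stand against it; back wall 12 thick at x = 60, 94 high, five notches 34 wide at y = 0, +-60, +-120, one knife in each, any order. Handles rise to +x over the back wall (they bear 8 mm short of their centre, 81 up); their last 50 mm stand free beyond it.
- tray: Fixed packing tray: hardwood frame 266 x 240 mm, 28 high, walls 8 thick, inside 250 (x) by 224 (y), green felt floor 8 above the bench. Origin centred under it on the bench; x is the way the handles point. A knife lying flat in it has its handle centre 20 mm above the bench.
- varnish_jar: loose jar of yellow varnish with a steel lid, diameter 72, height 102; origin: centre of its underside
- wax_tin: loose round wax tin, brass with a green lid, diameter 91, height 30; origin: centre of its underside
- blank: loose dark wooden handle blank 130 x 32 x 32 lying on the bench; origin: centre of its underside, x along it
- sanding_block: loose cork sanding block 110 x 62 x 36; origin: centre of its underside, x along it
- chisel: loose wood chisel 280 long lying on the bench, light wooden handle; origin: on the bench under the front of its handle, x towards the cutting edge, which is 180 ahead; the butt is 100 behind
Not all that is in view belongs to the job. Leave any turquoise look-alike of the part that bears dark_a alone. What is shaped like the part that bears dark_b but blue is not meant.

How it is judged:
By the outcome, as a careful person would: the job done as asked, in the order asked, and still so for the second after the job is handed in, with the robot touching nothing.
It also fails if it takes over 48 s, if anything falls off the work surface, if the arm or the gripper's body presses on something with over 40 N, if the wrist force passes 120 N, or if a joint passes its speed limit or range.

## Working session

There is one attempt and no reset: what is moved stays moved. The work goes in short steps, Python scripts to look and compute and a tool call to move; the robot and the scene stay as the last step left them, time stands still between calls to the robot, and variables do not carry over. Pictures are saved under pics/ and viewed, at most 10 in all, crops included, and the job is handed in when it is done.

Besides the shell and the picture viewer there is one more tool, called as name(argument=value, ...), one argument or row to a line, values as JSON. send_rows: Moves the arm, as the interface text tells. Its arguments: {"type":"object","properties":{"moves":{"type":"array"},"squeeze":{"type":"number"}},"required":["moves"]}

```bash
mkdir -p pics
python3 - <<'E'
from workcell import bot
import cv2
for c in("top","side"):
    d=bot.camera(c); cv2.imwrite(f"pics/{c}0.png",d["color"][:,:,::-1])
    print(c,d["camera_matrix"].tolist(),d["D"],d["R"].round(3).tolist(),d["t"])
    for n in("dark_a","dark_d","orange_a","rack","tray"):
        print(n,[([round(v) for v in r["pixel"]],round(r["p"],2)) for r in bot.landmark_of(c,n)])
print(bot.get_obs())
E
```

```text
top [[391.10178042819706, 0.0, 275.9484419758812], [0.0, 391.10178042819706, 210.4570596979585], [0.0, 0.0, 1.0]] [-0.04892414  0.          0.          0.          0.        ] [[-0.014, -1.0, -0.006], [-0.979, 0.015, -0.202], [0.202, 0.003, -0.979]] [0.02365283 0.5008751  1.06300117]
dark_a [([182, 309], 0.81), ([361, 208], 0.78), ([163, 196], 0.63), ([409, 309], 0.62)]
dark_d [([182, 309], 0.81), ([361, 208], 0.78), ([163, 196], 0.63), ([409, 309], 0.62)]
orange_a [([207, 191], 0.98), ([185, 195], 0.94)]
rack [([210, 222], 0.9)]
tray [([341, 218], 0.65)]
side [[493.5717424821837, 0.0, 283.3705717999917], [0.0, 493.5717424821837, 204.44745506271715], [0.0, 0.0, 1.0]] [0.05107472 0.         0.         0.         0.        ] [[0.998, -0.067, -0.016], [-0.055, -0.635, -0.77], [0.042, 0.769, -0.637]] [-0.47737255  0.10171983  1.43631451]
dark_a [([303, 283], 0.83), ([206, 173], 0.83), ([181, 335], 0.82), ([298, 186], 0.74), ([295, 140], 0.67), ([301, 173], 0.55)]
dark_d [([303, 283], 0.83), ([206, 173], 0.83), ([181, 335], 0.82), ([298, 186], 0.74), ([295, 140], 0.67), ([301, 173], 0.55)]
orange_a [([293, 157], 0.76), ([299, 150], 0.75)]
rack [([278, 187], 0.65)]
tray [([288, 274], 0.84)]
{'time': 0.6, 'q': array([6.84092796e+01, 4.97930156e+00, 1.00775204e+01, 9.50985715e+01,
       8.57729238e-04, 9.00019717e+01]), 'qd': array([ 0.0063347 , -0.07359731, -0.02017696, -0.0171881 ,  0.04192861,
       -0.03469291]), 'joint_efforts': array([-3.94597819e-04, -5.19824946e+01,  4.64685452e+01,  1.31770557e-03,
        1.71186498e-04,  1.38016259e-05]), 'ee_pos': array([0.20238166, 0.5114113 , 0.23127407]), 'tcp_rot': array([-1.79999647e+02, -8.57717102e-04,  1.58407308e+02]), 'wrist_force': array([-0.60727154, -0.46643799, -0.18049068]), 'torque': array([0.03277694, 0.0135276 , 0.03262217]), 'grasp_force': 0.0, 'opening': 0.08535663090379321}
```

View pics/top0.png

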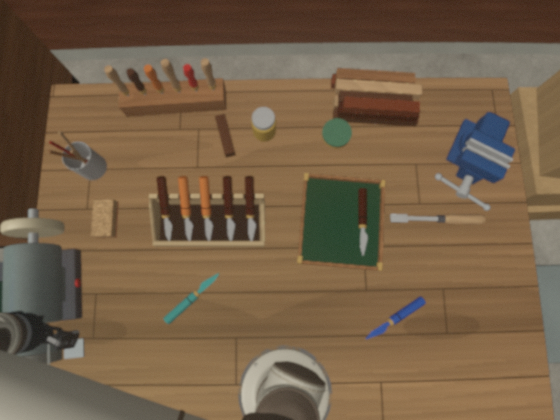

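View pics/side0.png

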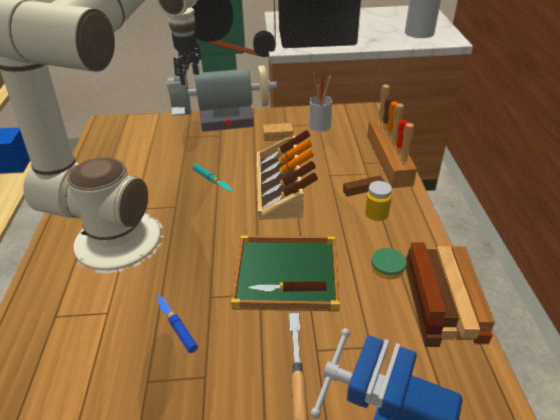

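The top view has the rack at about (208,220). Its handles run dark (163,195), orange (185,195), orange (207,192), dark (228,195), dark (250,195). The tray is at (341,222), with dark_d in it at (362,208).

Things that could be mistaken for a wanted knife:
- The turquoise knife at (190,300) and the blue knife at (396,318), both look-alikes.
- The wooden blank at (225,135).
- The chisel at (440,218).
- The dark-handled tool in the holder at (135,78).

I'll take the dark knives at (250,195) and (228,195), and leave (163,195) as the spare. Next is a close crop to check this.

Run:
```python
import cv2,numpy as np
t=cv2.imread("pics/top0.png"); s=cv2.imread("pics/side0.png")
a=cv2.resize(t[165:275,140:400],None,fx=3.05,fy=3.05,interpolation=cv2.INTER_CUBIC)[:,:800]
b=cv2.resize(s[120:320,225:350],None,fx=3,fy=3,interpolation=cv2.INTER_CUBIC)
cv2.imwrite("pics/topc.png",a);cv2.imwrite("pics/sidec.png",b)
```

```text
(no output)
```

View pics/topc.png

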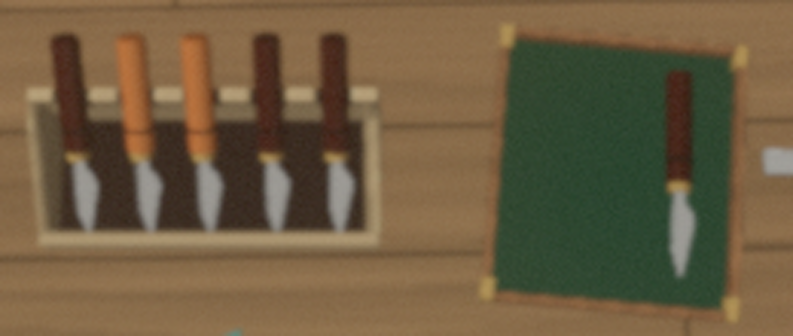

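View pics/sidec.png

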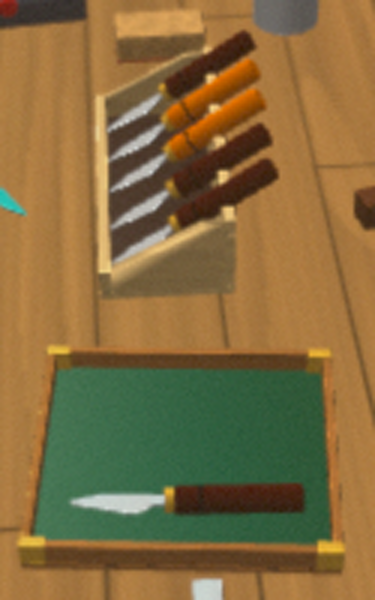

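Both crops show the same thing: the rack order is dark, orange, orange, dark, dark, and dark_d is the only knife in the tray. My choice stands. Next I'll fit the knife and tray models to the pixels read from the crops.

```bash
cat > h.py <<'E'
import numpy as np,cv2
from scipy.optimize import least_squares
from workcell import bot
cams={}
def shot(c):
    cams[c]=bot.camera(c); return cams[c]["color"][:,:,::-1].copy()
def proj(c,X):
    d=cams[c]; return cv2.projectPoints(np.atleast_2d(X).astype(float),cv2.Rodrigues(d["R"])[0],d["t"],d["camera_matrix"],d["D"])[0][:,0]
def Rk(yaw,pitch): # knife x axis yaw, raised by pitch
    c,s=np.cos,np.sin
    return np.array([[c(yaw),-s(yaw),0],[s(yaw),c(yaw),0],[0,0,1]])@np.array([[c(pitch),0,-s(pitch)],[0,1,0],[s(pitch),0,c(pitch)]])
tc=lambda p:np.array(p)/3.05+[140,165]
sc=lambda p:np.array(p)/3+[225,120]
def fit(top,side,Lt,Ls,x0,free,ptch=0,z=0):
    def un(v):
        p=list(v)+[None]*5
        if free=="xyzyp": return v[:3],v[3],v[4]
        return np.array([v[0],v[1],z]),v[2],ptch
    def f(v):
        P,y,p=un(v);R=Rk(y,p)
        return np.r_[(proj("top",P+Lt@R.T)-top).ravel(),(proj("side",P+Ls@R.T)-side).ravel()]
    r=least_squares(f,x0,loss="soft_l1"); return r.x,f(r.x)
E
python3 - <<'E'
from h import *
np.set_printoptions(precision=4,suppress=True)
shot("top");shot("side")
m=1e-3
Lt=np.array([[55,0,-12],[-55,0,10],[-143,0,0]])*m; Ls=np.array([[55,0,0],[-55,0,0],[-143,0,0]])*m
for n,t,s in (("E",[(333,36),(336,152),(341,230)],[(271,172),(178,218),(116,260)]),
              ("D",[(266,36),(270,152),(278,230)],[(265,135),(173,184),(112,223)])):
    v,e=fit(tc(t),sc(s),Lt,Ls,[.45,.1,.1,0,.6],"xyzyp"); print(n,v[:3],np.degrees(v[3:]),e.round(1))
L=np.array([[55,0,-12],[-55,0,12],[-143,0,0]])*m
v,e=fit(tc([(679,72),(679,182),(681,275)]),sc([(303,498),(175,499),(70,501)]),Ls,Ls,[.4,-.1,0],"xyy",0,.020); print("dd",v[:2],np.degrees(v[2]),e.round(1))
C=np.array([[133,120,0],[133,-120,0],[-133,-120,0],[-133,120,0]])*m
v,e=fit(tc([(502,27),(747,48),(739,318),(481,297)]),sc([(330,350),(342,545),(20,540),(50,348)]),C,C,[.4,-.1,0],"xyy",0,.028); print("tray",v[:2],np.degrees(v[2]),e.round(1))
E
```

```text
E [0.5353 0.0873 0.0989] [-1.0591 35.497 ] [ 0.4 -2.1 -0.1  0.1 -0.7  0.7 -0.  -2.3  0.7  0.8 -1.7  0.9]
D [0.5361 0.1475 0.0977] [-0.9509 35.0513] [ 0.3 -1.9  0.   0.2 -0.7  1.  -0.  -1.3  1.2  0.4 -1.   1.2]
dd [ 0.5164 -0.2383] -3.22631239123913 [-0.2 -0.5 -0.1 -0.  -0.7 -0.3 -0.1  0.1 -0.5  0.5 -0.   0.5]
tray [ 0.475  -0.1751] -5.829137480591974 [-0.4 -1.3 -0.1 -1.4 -0.5  0.3 -0.4 -0.  -0.2 -0.2  0.4  2.5 -0.9  2.3
 -0.9 -0.7]
```

The fit holds up. The knives are 60.2 mm apart against 60 expected, the pitch is about 35°, the height is about 0.099, and dark_d sits 59 mm to the tray's -y side. Now the approach.

send_rows(
  moves=[0.7, -1, 0, 0, 0, 0.3, -0.1, 0.7, -1, 0, 0, 0, 0.3, -0.1, 0.7, -1, 0, 0, 0, 0.3, -0.1, 0.7, -1, 0, 0, 0, 0.3, -0.1, 0.7, -1, 0, 0, 0, 0.3, -0.1, 0.7, -1, 0, 0, 0, 0.3, -0.1, 0.7, -1, 0, 0, 0, 0.3, -0.1, 0.7, -1, 0, 0, 0, 0.3, -0.1],
  squeeze=60,
)

```text
time: 1.7
ee_pos: [0.3428, 0.3106, 0.2314]
tcp_rot: [180.0, 0.0, 179.1]
wrist_force: [-0.4, -0.0, 0.6]
opening: 0.0471
grasp_force: 0.0
```

send_rows(
  moves=[0.7, -1, 0, 0, -0.5, 0, -0.1, 0.7, -1, 0, 0, -0.5, 0, -0.1, 0.7, -1, 0, 0, -0.5, 0, -0.1, 0.7, -1, 0, 0, -0.5, 0, -0.1, 0.7, -1, 0, 0, -0.5, 0, -0.1, 0.7, -1, 0, 0, -0.5, 0, -0.1, 0.7, -1, 0, 0, -0.5, 0, -0.1, 0.7, -1, 0, 0, -0.6, 0, -0.1],
)

```text
time: 2.7
ee_pos: [0.4829, 0.1106, 0.2317]
tcp_rot: [179.3, 35.4, 178.8]
wrist_force: [-0.4, 0.8, -0.6]
opening: 0.0469
grasp_force: 0.0
```

send_rows(
  moves=[-0.48, -0.95, 0, 0, 0, 0, -0.1, 0.6, 0, -0.85, 0, 0, 0, -0.1, 0.6, 0, -0.85, 0, 0, 0, -0.1, 0.6, 0, -0.85, 0, 0, 0, -0.1, 0.6, 0, -0.85, 0, 0, 0, -0.1],
)

```text
time: 3.32
ee_pos: [0.5307, 0.0876, 0.1458]
tcp_rot: [179.3, 35.3, 178.8]
wrist_force: [1.0, 0.6, -0.3]
opening: 0.0468
grasp_force: 0.0
```

Run:
```python
from h import *
a=shot("top");b=shot("side")
A=cv2.resize(a[150:260,190:290],None,fx=4,fy=4,interpolation=cv2.INTER_CUBIC)
B=cv2.resize(b[110:220,240:340],None,fx=4,fy=4,interpolation=cv2.INTER_CUBIC)
cv2.imwrite("pics/pre.png",np.hstack([A,B]))
```

```text
(no output)
```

View pics/pre.png

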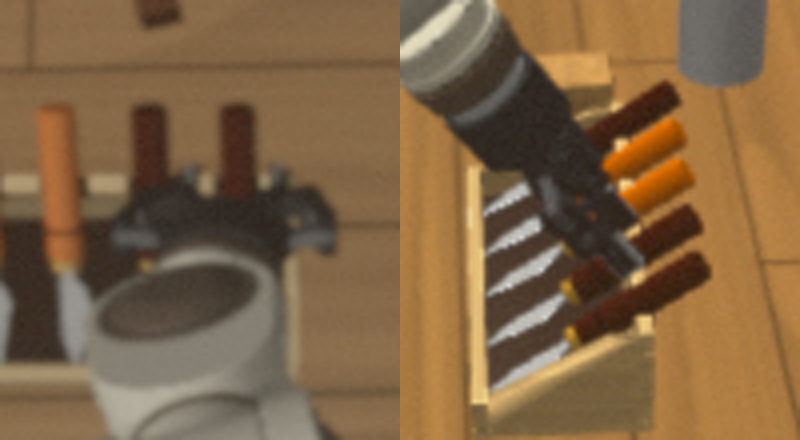

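The fingers straddle the knife evenly: tips at crop columns 190 and 280, handle at 235, neighbour clear at 150. I'll go down and close.

send_rows(
  moves=[0.6, 0, -0.82, 0, 0, 0, -0.1, 0.6, 0, -0.82, 0, 0, 0, -0.1, 0, 0, 0, 0, 0, 0, 1, 0, 0, 0, 0, 0, 0, 1, 0, 0, 0, 0, 0, 0, 1, 0, 0, 0, 0, 0, 0, 1],
  squeeze=60,
)

```text
time: 4.18
ee_pos: [0.5604, 0.0878, 0.1062]
tcp_rot: [179.3, 35.3, 178.8]
wrist_force: [-0.2, -0.6, 1.5]
opening: 0.022
grasp_force: 61.3
```

send_rows(
  moves=[0, 0, 0.5, 0, 0, 0, 1, 0, 0, 1, 0, 0, 0, 1, 0, 0, 1, 0, 0, 0, 1, 0, 0, 1, 0, 0, 0, 1, 0, 0, 1, 0, 0, 0, 1, 0, -0.5, 0.5, 0, 0.5, 0, 1, 0, -1, 0, 0, 0.5, 0, 1, 0, -1, 0, 0, 0.5, 0, 1],
)

```text
time: 5.18
ee_pos: [0.5605, 0.0246, 0.2321]
tcp_rot: [179.6, 22.3, 179.0]
wrist_force: [0.4, -0.7, -2.1]
opening: 0.0218
grasp_force: 61.2
```

send_rows(
  moves=[-0.1, -0.95, -0.4, 0, 0.32, -0.07, 1, -0.1, -0.95, -0.4, 0, 0.32, -0.07, 1, -0.1, -0.95, -0.4, 0, 0.32, -0.07, 1, -0.1, -0.95, -0.4, 0, 0.32, -0.07, 1, -0.1, -0.95, -0.4, 0, 0.32, -0.07, 1, -0.1, -0.95, -0.4, 0, 0.32, -0.07, 1, -0.1, -0.95, -0.4, 0, 0.32, -0.07, 1, -0.1, -0.95, -0.4, 0, 0.32, -0.07, 1],
)

```text
time: 6.18
ee_pos: [0.5407, -0.1657, 0.1511]
tcp_rot: [-179.1, 0.4, 174.3]
wrist_force: [0.5, 0.4, -1.7]
opening: 0.0223
grasp_force: 61.2
```

Run:
```python
from h import *
a=shot("top");b=shot("side")
A=cv2.resize(a[150:300,280:400],None,fx=3.3,fy=3.3,interpolation=cv2.INTER_CUBIC)
B=cv2.resize(b[170:320,220:340],None,fx=3.3,fy=3.3,interpolation=cv2.INTER_CUBIC)
cv2.imwrite("pics/hold.png",np.hstack([A,B]))
o=bot.get_obs();print(o["ee_pos"],o["tcp_rot"],o["wrist_force"],o["torque"])
```

```text
[ 0.54041834 -0.16652998  0.14941281] [-179.08100536    0.24183003  174.23584082] [ 0.5489258  -0.1710511  -1.47315227] [ 0.03001882 -0.04604561  0.03819424]
```

View pics/hold.png

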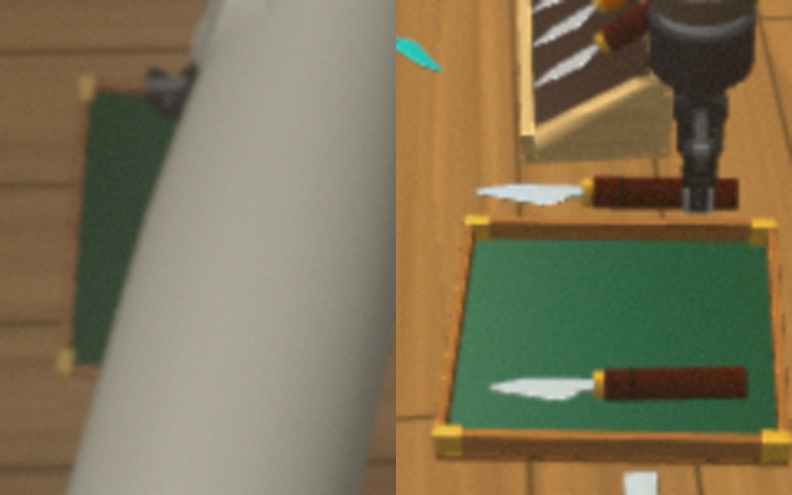

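The knife is held level: tip at crop (478,190), butt at (738,194), the same slope as the tray's far wall. It clears the tray, so I'll lower it.

send_rows(
  moves=[0, -0.49, -0.3, 0.1, 0, 0, 1, 0, 0, -1, 0, 0, 0, 1, 0, 0, -1, 0, 0, 0, 1, 0, 0, -1, 0, 0, 0, 1, 0, 0, -1, 0, 0, 0, 1, 0, 0, -0.5, 0, 0, 0, 1, 0, 0, -0.3, 0, 0, 0, 1],
)

```text
time: 7.15
ee_pos: [0.5405, -0.1771, 0.0229]
tcp_rot: [-180.0, 0.3, 174.4]
wrist_force: [0.3, -0.3, -1.0]
opening: 0.022
grasp_force: 61.2
```

send_rows(
  moves=[0, 0, -0.1, 0, 0, 0, 1, 0, 0, -0.1, 0, 0, 0, 1, 0, 0, -0.05, 0, 0, 0, 1],
)

```text
time: 7.52
ee_pos: [0.5407, -0.1772, 0.017]
tcp_rot: [-179.9, 0.3, 174.3]
wrist_force: [-0.5, 0.1, -0.7]
opening: 0.0219
grasp_force: 61.2
```

send_rows(
  moves=[0, 0, -0.1, 0, 0, 0, 1, 0, 0, -0.05, 0, 0, 0, 1, 0, 0, 0, 0, 0, 0, 1],
)

```text
time: 7.9
ee_pos: [0.5408, -0.1772, 0.0155]
tcp_rot: [-179.9, 0.4, 174.3]
wrist_force: [-7.7, 3.4, 19.4]
opening: 0.022
grasp_force: 63.5
```

send_rows(
  moves=[0, 0, -0.04, 0, 0, 0, 1, 0, 0, 0, 0, 0, 0, 1],
)

```text
time: 8.15
ee_pos: [0.5409, -0.1772, 0.0154]
tcp_rot: [-179.9, 0.4, 174.3]
wrist_force: [-10.9, 3.1, 25.9]
opening: 0.022
grasp_force: 64.4
```

send_rows(
  moves=[0, 0, 0.06, 0, 0, 0, 1, 0, 0, 0, 0, 0, 0, 1],
)

```text
time: 8.4
ee_pos: [0.5408, -0.1772, 0.0155]
tcp_rot: [-179.9, 0.4, 174.3]
wrist_force: [-4.5, 2.3, 14.4]
opening: 0.0221
grasp_force: 63.1
```

Run:
```python
from h import *
b=shot("side")
B=cv2.resize(b[205:310,230:345],None,fx=5,fy=5,interpolation=cv2.INTER_CUBIC)
cv2.imwrite("pics/down.png",B)
o=bot.get_obs();print(o["ee_pos"],o["tcp_rot"],o["wrist_force"],o["torque"])
R=Rk(np.radians(-5.7),0)
for z in (.020,.024,.028):
  for p in (0,-2,2):
    P=o["ee_pos"]*[1,1,0]+[0,0,z]+np.array([[.031,0,0],[-.079,0,0],[-.167,0,0]])@Rk(np.radians(-5.7),np.radians(p)).T
    print(z,p,((proj("side",P)-[230,205])*5).round().tolist())
```

```text
[ 0.54083682 -0.17719142  0.01549241] [-179.92531185    0.4083024   174.34676157] [-5.31177716  2.65635707 14.85119076] [ 0.42434134  1.26738556 -0.03144075]
0.02 0 [[465.0, 317.0], [257.0, 314.0], [92.0, 312.0]]
0.02 -2 [[464.0, 318.0], [257.0, 311.0], [91.0, 305.0]]
0.02 2 [[465.0, 316.0], [257.0, 318.0], [93.0, 320.0]]
0.024 0 [[465.0, 312.0], [257.0, 309.0], [91.0, 307.0]]
0.024 -2 [[465.0, 313.0], [257.0, 305.0], [91.0, 299.0]]
0.024 2 [[465.0, 310.0], [257.0, 313.0], [92.0, 315.0]]
0.028 0 [[465.0, 307.0], [257.0, 304.0], [91.0, 302.0]]
0.028 -2 [[465.0, 308.0], [257.0, 300.0], [91.0, 294.0]]
0.028 2 [[465.0, 305.0], [257.0, 307.0], [92.0, 309.0]]
```

View pics/down.png

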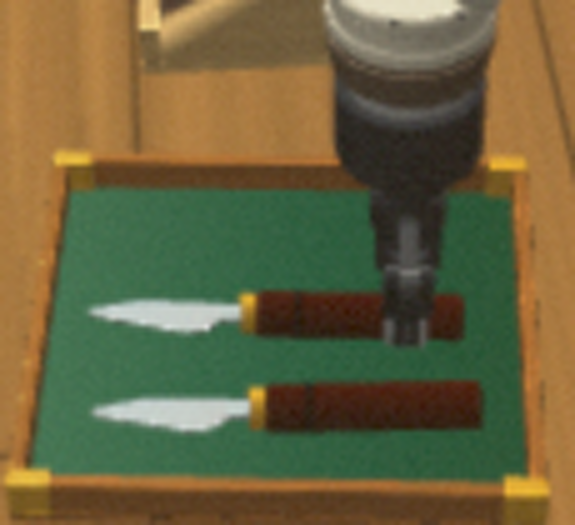

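The image matches the model at z = 0.020 and zero pitch: tip (89,312), handle start (257,314), butt (464,316). The knife is flat on the felt, so I'll release and go up.

send_rows(
  moves=[0, 0, 0.03, 0, 0, 0, 0.3, 0, 0, 0, 0, 0, 0, 0.1, 0, 0, 0, 0, 0, 0, -0.1, 0, 0, 0, 0, 0, 0, -0.1, 0, 0, 0.4, 0, 0, 0, -0.1, 0, 0, 1, 0, 0, 0, -0.1, 0, 0, 1, 0, 0, 0, -0.1, 0, 0, 1, 0, 0, 0, -0.1],
)

```text
time: 9.45
ee_pos: [0.5404, -0.1771, 0.1006]
tcp_rot: [-179.9, 0.3, 174.3]
wrist_force: [-0.1, -0.5, 0.1]
opening: 0.0472
grasp_force: 0.0
```

send_rows(
  moves=[-0.21, 1, 0.65, 0, 0, 0.065, -0.1, -0.21, 1, 0.65, 0, 0, 0.065, -0.1, -0.21, 1, 0.65, 0, 0, 0.065, -0.1, -0.21, 1, 0.65, 0, 0, 0.065, -0.1, -0.21, 1, 0.65, 0, 0, 0.065, -0.1, -0.21, 1, 0.65, 0, 0, 0.065, -0.1, -0.21, 1, 0.65, 0, 0, 0.065, -0.1, -0.21, 1, 0.65, 0, 0, 0.065, -0.1],
)

```text
time: 10.45
ee_pos: [0.4981, 0.0237, 0.2304]
tcp_rot: [-180.0, 0.4, 178.8]
wrist_force: [0.3, -0.6, 0.5]
opening: 0.0472
grasp_force: 0.0
```

send_rows(
  moves=[-0.21, 1, 0, 0, -0.82, 0, -0.1, -0.21, 1, 0, 0, -0.82, 0, -0.1, -0.21, 1, 0, 0, -0.82, 0, -0.1, -0.21, 1, 0, 0, -0.82, 0, -0.1, -0.21, 1, 0, 0, -0.82, 0, -0.1, 0, 0, 0, 0, 0, 0, -0.1],
)

```text
time: 11.2
ee_pos: [0.4703, 0.1492, 0.2289]
tcp_rot: [179.2, 35.6, 178.7]
wrist_force: [-0.1, 0.5, -0.1]
opening: 0.047
grasp_force: 0.0
```

send_rows(
  moves=[0.62, -0.02, -0.84, 0, 0, 0, -0.1, 0.62, -0.02, -0.84, 0, 0, 0, -0.1, 0.62, -0.02, -0.84, 0, 0, 0, -0.1, 0.62, -0.01, -0.84, 0, 0, 0, -0.1, 0.62, 0, -0.84, 0, 0, 0, -0.1, 0.62, 0, -0.84, 0, 0, 0, -0.1, 0, 0, 0, 0, 0, 0, -0.1],
)

```text
time: 12.08
ee_pos: [0.5652, 0.145, 0.1013]
tcp_rot: [179.3, 35.3, 178.5]
wrist_force: [-0.5, -0.2, -0.2]
opening: 0.0467
grasp_force: 0.0
```

send_rows(
  moves=[0, 0, 0, 0, 0, 0, 1, 0, 0, 0, 0, 0, 0, 1, 0, 0, 0, 0, 0, 0, 1, 0, 0, 0, 0, 0, 0, 1],
)

```text
time: 12.58
ee_pos: [0.5655, 0.1462, 0.1046]
tcp_rot: [179.2, 35.7, 178.5]
wrist_force: [-3.7, -2.2, 6.7]
opening: 0.0221
grasp_force: 61.2
```

send_rows(
  moves=[0, 0, 0.5, 0, 0, 0, 1, 0, 0, 1, 0, 0, 0, 1, 0, 0, 1, 0, 0, 0, 1, 0, 0, 1, 0, 0, 0, 1, 0, 0, 1, 0, 0, 0, 1, 0, -0.5, 0.5, 0, 0.5, 0, 1, 0, -1, 0, 0, 0.5, 0, 1, 0, -1, 0, 0, 0.5, 0, 1],
)

```text
time: 13.58
ee_pos: [0.565, 0.0833, 0.2292]
tcp_rot: [179.5, 22.6, 178.7]
wrist_force: [0.2, -0.3, -0.6]
opening: 0.0222
grasp_force: 60.3
```

send_rows(
  moves=[-0.07, -1, -0.4, 0, 0.32, -0.06, 1, -0.07, -1, -0.4, 0, 0.32, -0.06, 1, -0.07, -1, -0.4, 0, 0.32, -0.06, 1, -0.07, -1, -0.4, 0, 0.32, -0.06, 1, -0.07, -1, -0.4, 0, 0.32, -0.06, 1, -0.07, -1, -0.4, 0, 0.32, -0.06, 1, -0.07, -1, -0.4, 0, 0.32, -0.06, 1, -0.07, -1, -0.4, 0, 0.32, -0.06, 1],
)

```text
time: 14.58
ee_pos: [0.5512, -0.117, 0.1484]
tcp_rot: [-179.2, 0.6, 174.8]
wrist_force: [1.3, 0.4, -0.3]
opening: 0.0228
grasp_force: 60.3
```

Run:
```python
from h import *
b=shot("side")
B=cv2.resize(b[160:310,230:345],None,fx=4,fy=4,interpolation=cv2.INTER_CUBIC)
cv2.imwrite("pics/hold2.png",B)
o=bot.get_obs();print(o["ee_pos"],o["tcp_rot"],o["wrist_force"],o["torque"])
for dz in (.004,.009):
  for p in (0,-2,2):
    P=o["ee_pos"]+[0,0,dz]+np.array([[.027,0,0],[-.083,0,0],[-.171,0,0]])@Rk(np.radians(-5.7),np.radians(p)).T
    print(dz,p,((proj("side",P)-[230,160])*4).round().tolist())
```

```text
[ 0.55076749 -0.11924334  0.14635628] [-179.12001744    0.37871379  174.69072394] [-3.90341805 -1.36145511 -3.31287671] [-0.06470689  0.21416296 -0.03158313]
0.004 0 [[376.0, 227.0], [205.0, 225.0], [69.0, 224.0]]
0.004 -2 [[376.0, 228.0], [205.0, 222.0], [69.0, 217.0]]
0.004 2 [[376.0, 226.0], [206.0, 229.0], [70.0, 231.0]]
0.009 0 [[376.0, 221.0], [205.0, 219.0], [69.0, 218.0]]
0.009 -2 [[376.0, 222.0], [205.0, 216.0], [69.0, 211.0]]
0.009 2 [[376.0, 220.0], [205.0, 223.0], [70.0, 225.0]]
```

View pics/hold2.png

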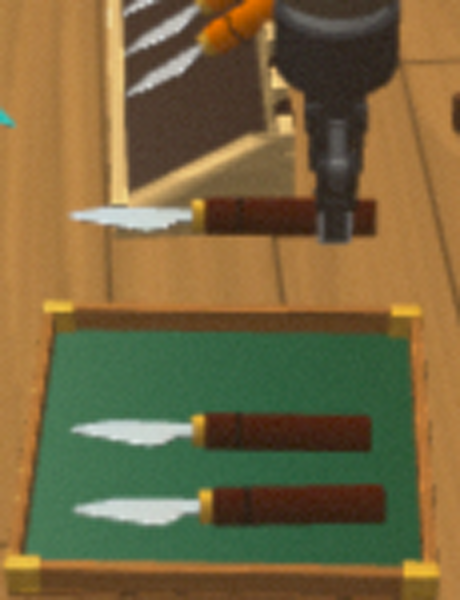

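The first knife stayed where I laid it. The second is held level, tip (70,215) and butt (376,217), above the free felt. Lowering it now.

send_rows(
  moves=[0, 0, -0.4, 0.1, 0, -0.04, 1, 0, 0, -1, 0, 0, 0, 1, 0, 0, -1, 0, 0, 0, 1, 0, 0, -1, 0, 0, 0, 1, 0, 0, -1, 0, 0, 0, 1, 0, 0, -0.5, 0, 0, 0, 1, 0, 0, 0, 0, 0, 0, 1],
)

```text
time: 15.5
ee_pos: [0.5507, -0.1158, 0.0252]
tcp_rot: [179.9, 0.6, 174.5]
wrist_force: [0.1, -0.3, -1.1]
opening: 0.0225
grasp_force: 60.2
```

send_rows(
  moves=[0, 0, -0.12, 0, 0, 0, 1, 0, 0, -0.12, 0, 0, 0, 1, 0, 0, 0, 0, 0, 0, 1],
)

```text
time: 15.88
ee_pos: [0.5512, -0.1164, 0.0197]
tcp_rot: [180.0, 0.6, 174.4]
wrist_force: [0.2, -1.0, -0.4]
opening: 0.0223
grasp_force: 60.2
```

send_rows(
  moves=[0, 0, -0.1, 0, 0, 0, 1, 0, 0, -0.06, 0, 0, 0, 1, 0, 0, 0, 0, 0, 0, 1],
)

```text
time: 16.25
ee_pos: [0.551, -0.1163, 0.0154]
tcp_rot: [180.0, 0.6, 174.4]
wrist_force: [0.1, 0.6, -1.3]
opening: 0.0221
grasp_force: 60.2
```

send_rows(
  moves=[0, 0, -0.06, 0, 0, 0, 1, 0, 0, 0, 0, 0, 0, 1],
)

```text
time: 16.5
ee_pos: [0.551, -0.1163, 0.0139]
tcp_rot: [180.0, 0.6, 174.4]
wrist_force: [-0.4, -0.3, -0.9]
opening: 0.0223
grasp_force: 60.2
```

send_rows(
  moves=[0, 0, -0.04, 0, 0, 0, 1, 0, 0, 0, 0, 0, 0, 1],
)

```text
time: 16.75
ee_pos: [0.5511, -0.1163, 0.013]
tcp_rot: [180.0, 0.6, 174.4]
wrist_force: [-0.2, -0.3, -1.3]
opening: 0.0223
grasp_force: 60.2
```

send_rows(
  moves=[0, 0, -0.04, 0, 0, 0, 1, 0, 0, 0, 0, 0, 0, 1],
)

```text
time: 17.0
ee_pos: [0.5512, -0.1163, 0.0122]
tcp_rot: [180.0, 0.6, 174.4]
wrist_force: [-0.6, -0.6, 1.3]
opening: 0.0224
grasp_force: 60.5
```

send_rows(
  moves=[0, 0, -0.04, 0, 0, 0, 1, 0, 0, 0, 0, 0, 0, 1],
)

```text
time: 17.25
ee_pos: [0.5513, -0.1164, 0.0122]
tcp_rot: [180.0, 0.6, 174.4]
wrist_force: [-3.8, 1.4, 9.6]
opening: 0.0221
grasp_force: 61.5
```

Contact came at TCP z 0.012, which is right for a grip about 4 mm deeper than the first one. Releasing and going clear.

send_rows(
  moves=[0, 0, 0.03, 0, 0, 0, 0.3, 0, 0, 0, 0, 0, 0, 0.1, 0, 0, 0, 0, 0, 0, -0.1, 0, 0, 0, 0, 0, 0, -0.1, 0, 0, 0.4, 0, 0, 0, -0.1, 0, 0, 1, 0, 0, 0, -0.1, 0, 0, 1, 0, 0, 0, -0.1, 0, 0, 1, 0, 0, 0, -0.1],
)

```text
time: 18.25
ee_pos: [0.5512, -0.1163, 0.0984]
tcp_rot: [180.0, 0.6, 174.4]
wrist_force: [-0.6, -0.6, 0.8]
opening: 0.0468
grasp_force: 0.0
```

send_rows(
  moves=[-1, 0, 1, 0, 0, 0, -0.1, -1, 0, 1, 0, 0, 0, -0.1, -1, 0, 1, 0, 0, 0, -0.1, -1, 0, 1, 0, 0, 0, -0.1, -1, 0, 1, 0, 0, 0, -0.1, -1, 0, 1, 0, 0, 0, -0.1, -1, 0, 0, 0, 0, 0, -0.1, 0, 0, 0, 0, 0, 0, -0.1],
)

```text
time: 19.25
ee_pos: [0.3753, -0.1164, 0.2483]
tcp_rot: [180.0, 0.7, 174.4]
wrist_force: [0.1, -1.2, -0.5]
opening: 0.047
grasp_force: 0.0
```

Run:
```python
from h import *
b=shot("side")
cv2.imwrite("pics/end.png",cv2.resize(b[110:320,200:400],None,fx=2.8,fy=2.8,interpolation=cv2.INTER_CUBIC))
```

```text
(no output)
```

View pics/end.png

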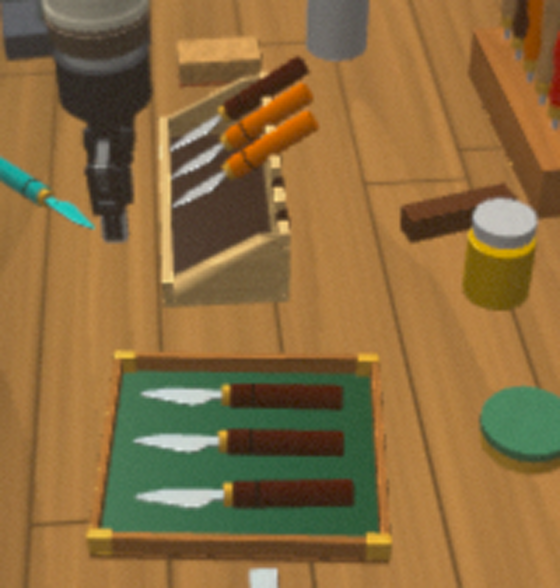

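The tray now holds three parallel dark knives, with butts at (343,397), (343,443) and (353,493). All the handles point to +x and none touch. The spare dark knife and both orange ones still lean in the rack.

```bash
python3 -c "
from workcell import bot
print(bot.job_done())"
```

```text
the job is handed in; nothing more can be done
None
```

The job is handed in at about 19 s of the 48 s allowed: two dark knives from the rack now lie flat beside the first in the felt tray, handles the same way and none touching, and the spare dark knife and both orange ones still lean in the rack.

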